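# Tip the hatchback out of the toy tunnel and park it on the car-wash turntable

## Robot

A 6-joint arm with a two-finger parallel gripper is mounted at the origin on the work surface. World frame = base frame: x ahead of the robot, y to its left, z up, the work surface at z = 0. Lengths are in mm, angles in rad, forces in N, time in s.
With the tool pointing down it reaches from about 300 to 775 mm from the base axis. Payload 14.6 kg.
Tool frame: the origin (TCP) lies at the very end of the fingers, on their centre line; the grasp point (between the pads) lies 19 mm behind it; y points along the fingers, z is the direction in which the jaws open and shut, and the axes are right-handed (so a half turn about y gives the same grasp; the last joint's range is limited). The gripper opens to 94 mm and grips with 3 to 60 N. Pads are 16 mm wide; open, the fingers measure 119 mm over their backs; the gripper's body (75 mm by 177 mm) begins 78 mm behind the grasp point.
Start: joints at [-1.23, 0.3, 1.521, -0, 1.321, -0.067], TCP at [218.117, -504.89, 205.446] pointing down, gripper open.
Joint ranges: [-3.03, 3.03], [-0.79, 2.21], [0.23, 2.52], [-1.04, 4.18], [0, 3.07], [-2.55, 2.55]. Speed limits (rad/s): [2.22, 2.22, 2.57, 3.14, 3.14, 3.14].

## Interface

Orientations are given as [roll, pitch, yaw] about the fixed x, y, z axes, in that order (R = Rz(yaw) Ry(pitch) Rx(roll)).
In Python, from cell import monitor, optics, manip gives the robot as it stands.
- The arm moves only by the shell command python3 -m creep 'ROWS' [FORCE]. ROWS is JSON, a list of rows, each an object of numbers: "tx", "ty", "tz": the shift along the tool's x, y, z scaled (see below); "turn": the turn about the tool's y scaled (see below); "fingers": the finger opening in mm, from 0 to 94. In form: [{"tx": .., "ty": .., "tz": .., "turn": .., "fingers": ..}, ...]. A call has 1 to 20 rows; each row is the pose to reach, as a shift and turn from the pose measured when the call began, along the tool's axes at that moment, turning the shorter way round; what a row does not reach only later rows make up. The controller multiplies each number of a shift by 200 mm and each number of a turn by pi rad. A row lasts 1/10 s, in which the tool goes at most 50 mm and 8.59 degrees, less where a joint would pass 70% of its speed; a pose out of reach is approached as far as the arm can. A call with a number of a shift or a turn outside -1 to 1 is refused whole. A call with a gripper value outside its range is refused whole. The fingers move at their own pace and stop on an object; FORCE is the grip in N (left out, the last holds). Time passes only in rows, so rows that repeat a pose let the fingers close. It gives the time, the measured TCP pose, the force and the opening at its end, in the units of the state.
- monitor.read_state(): the state, without advancing time (a new reading comes with each control period).
- optics.camera(name): name is "scene" or "top"; returns a dict with "frame" (384x512x3 uint8, red, green, blue), "range_z" (384x512 float32, mm along the optical axis (not along the pixel's ray), 0 where there is no reading), "fx", "fy", "cx", "cy" (pixels), "R" (3x3) and "t" (3): a world point X has camera coordinates R X + t. Camera axes: x right, y down, z forward; pixel columns grow to the right and rows downward; lengths in mm; the calibration is good to about 2 mm. A picture is of the moment at which its call begins.
- manip.sign_off(): hands the job in, once; it reports no verdict.
The state is a dict: "clock": time; "joints": joint angles; "qd": joint speeds; "effort": joint torques, N m; "eef_pos": TCP position; "eef_rot": TCP orientation; "wrist_force": force on the tool from outside, world axes, zero at the start; "moment": the same for the moment, N m; "finger_gap": finger opening in mm.
Only numpy, scipy, OpenCV 4.12 (cv2) and the standard library are available. Lean on these libraries where they do the work, as an engineer would, in place of code of your own. Each camera call takes 0.05 s, during which the arm holds its last target.

## Task

The silver hatchback is stuck at the closed end of the green toy tunnel: lift the tunnel by its orange tab until the car slides down to the open mouth and stops with its nose out, then lower the tunnel back down level. Take the car by its exposed end, bring it out and set it down gently, wheels down, in the middle of the car wash's blue turntable, parked along the lane between the two white lines, either way round, and let go. Never drop or throw the car, and leave the fire engine, the cup and the crate where they are.

Things in the scene. Friction and masses are not known exactly. Their poses are not given: they have to be found in the camera images.
- tunnel_stand: White fixed stand of the toy tunnel, base 215 x 90 mm; origin on the table right under the tunnel's hinge, x level along the tunnel towards its open mouth, y along the hinge axis, z up. The hinge axis is 42 mm above the table. Place and yaw differ each time.
- tunnel (a joint): Tilt of the tunnel in rad about the stand's y axis at the hinge: 0 = level (its rest), grows as the closed end is lifted, stop at 0.75. Lifting at the tab takes 1 to 2 N; let go, it sinks back to level by itself. The car slides freely above 0.3 rad and is stopped at the mouth by a lip; with the tunnel level again it stays there.
- tunnel_hinge (a point): Middle of the underside of the tunnel's floor, on the hinge axis, under the front edge of the roof; tilts with the tunnel (x towards the mouth, z through the roof). Green square tube, inside 40 wide, 46 mm high; walls, floor and clear roof 3 mm. The covered part runs 150 mm from here to the closed end at -x. Floor's upper side 3 mm above this point (45 mm above the table when level).
- tunnel_mouth (a point): Middle of the open apron, on the floor's upper side. At the mouth the floor goes on past the roof's edge as an apron 50 mm long (along x) and 46 mm wide, with no walls or roof, ended by a cross lip 4 mm thick standing 8 mm above the floor. This point is 25 mm from the roof's edge and from the lip. With the car at the lip, its front 50 mm stands on the apron. Frame as tunnel_hinge.
- tunnel_handle (a point): Grip point of the orange tab on the roof near the closed end: upright fin 12 mm thick (along the hinge axis), 30 mm long (along the tunnel), 38 mm high above the roof; the point is mid-thickness and mid-length, 14 mm below its top, 24 mm above the roof; in the frame of tunnel_hinge at x -130, z +76 mm. Frame turns with the tunnel.
- hatchback_center (a point): Centre of the silver die-cast hatchback, half-way up: 72 mm long (x, nose at +x), 32 mm wide (y), 30 mm high (z up), about 60 g. Below 20 mm height its sides are flat and 32 mm apart; the cabin above is 26 mm wide. The wheels do not turn; it slides. It starts near the closed end of the tunnel, nose to the mouth.
- turntable_top (a point): Centre of the top face of the car wash's blue turntable, 160 mm across, 20 mm above the table; x along the lane, y across it, z up; turns with it. Two flat white lines run along the lane, inner edges 28 mm either side of its middle. The white base plate, 12 mm high, reaches 95 to 100 mm from here, and on one side 195 mm; there the 123 mm high wash arch stands 130 to 180 mm from here.
- turntable (a joint): Angle of the turntable in rad, 0 = lane points through the wash arch; it turns stiffly and stays where it is.
- fire_engine: Red plastic toy fire engine, 130 x 44 x 61 mm, origin under its middle. Leave alone.
- cup: Empty white ceramic cup, rim diameter 80 mm, 85 mm high, origin under its middle. Leave alone.
- crate: Yellow slatted plastic crate, 110 x 150 x 70 mm, origin under its middle. Leave alone.
Not all that is in view belongs to the job. Leave any black or pink look-alike of the tunnel_stand alone.

How it is judged (in metres and radians):
On the way, in this order (a step that is already met when the one before it is completed fails the run):
1. the tunnel is tilted (over 0.15 rad) and the car has slid to its mouth (at most 10 mm from the lip) (value of joint tunnel above 0.15 rad and x of hatchback_center in the frame of tunnel_hinge between 0.004 and 0.03 m and z of hatchback_center in the frame of tunnel_hinge below 0.035 m), for 0.1 s.
2. the tunnel is back down level with the car still lying in its mouth (value of joint tunnel below 0.05 rad and x of hatchback_center in the frame of tunnel_hinge between -0.016 and 0.03 m and z of hatchback_center in the frame of tunnel_hinge below 0.035 m), for 0.1 s.
3. the car is held by the gripper, out of the tunnel (contact force between the fingers and hatchback above 0.3 N and distance between hatchback_center and tunnel_hinge above 0.1 m), for 0.1 s.
At the end, for the whole second after the job is handed in: The hatchback stands upright, released and still on the turntable, its centre within 30 mm of the middle along the lane and 14 mm across it, in line with the lane within 0.35 rad either way round; the tunnel lies level again (under 0.05 rad) (x of hatchback_center in the frame of turntable_top between -0.03 and 0.03 m and y of hatchback_center in the frame of turntable_top between -0.014 and 0.014 m and z of hatchback_center in the frame of turntable_top between 0.011 and 0.019 m and angle between the x axis of hatchback_center and the x axis of turntable_top, either way round below 0.35 rad and angle between hatchback_center's own z axis and vertical below 0.15 rad and linear speed of hatchback below 0.02 m/s and velocity of joint turntable between -0.05 and 0.05 rad/s and value of joint tunnel below 0.05 rad and contact force between the fingers and hatchback below 0.05 N); the robot touches nothing.
It fails at once if the fire engine is moved more than 20 mm (distance of fire_engine from where it was at the start of the episode above 0.02 m).
It fails at once if the cup is moved more than 20 mm or tipped (distance of cup from where it was at the start of the episode above 0.02 m or angle between cup's own z axis and vertical above 0.3 rad).
It fails at once if the crate is moved more than 20 mm (distance of crate from where it was at the start of the episode above 0.02 m).
It fails at once if the car is dropped or thrown: outside the tunnel, not touched by the gripper and faster than 0.4 m/s (a fall of about 8 mm) (distance between hatchback_center and tunnel_hinge above 0.06 m and x of hatchback_center in the frame of tunnel_hinge above 0.03 m and contact force between the fingers and hatchback below 0.02 N and linear speed of hatchback above 0.4 m/s).
It also fails if it takes over 51 s, if anything falls off the work surface, if the arm or the gripper's body presses on something with over 40 N, if the wrist force passes 120 N, or if a joint passes its speed limit or range.

## Working session

There is one attempt and no reset: what is moved stays moved. The work goes in short steps, Python scripts to look and compute and a shell command to move; the robot and the scene stay as the last step left them, time stands still between calls to the robot, and variables do not carry over. Pictures are saved under pics/ and viewed, and the job is handed in when it is done.

```bash
ls; mkdir -p pics
python3 - <<'E'
from cell import monitor, optics, manip
import cv2,numpy as np
s=monitor.read_state();print(s)
for n in("scene","top"):
    c=optics.camera(n)
    np.savez(f"{n}0.npz",**c)
    cv2.imwrite(f"pics/{n}0.png",c["frame"][:,:,::-1])
    print(n,c["fx"],c["fy"],c["cx"],c["cy"],c["R"],c["t"])
E
```

```text
pics
{'clock': 0.0, 'joints': array([-1.22960782e+00,  3.00460613e-01,  1.52157833e+00,  2.83947189e-05,
        1.32068423e+00, -6.65953297e-02]), 'qd': array([-0.00305209, -0.00011988,  0.00173716,  0.00123792,  0.00061937,
        0.00270869]), 'effort': array([-9.79356191e-04, -5.31814027e+01, -3.52740026e+01,  7.07681291e-02,
        2.44451640e-02, -1.17370096e-04]), 'eef_pos': array([ 218.03702529, -504.65544886,  204.89324275]), 'eef_rot': array([-1.57192251e+00,  1.02673921e-04, -2.73381591e+00]), 'wrist_force': array([-0.20482378,  0.78280457,  0.4627521 ]), 'moment': array([-0.01479429, -0.00538741,  0.0257622 ]), 'finger_gap': 93.92768914341923}
scene 352.82444594866735 352.82444594866735 257.1243186692674 190.27159974714272 [[ 0.01206606  0.99983863  0.01330857]
 [ 0.84111272 -0.00295143 -0.54085182]
 [-0.54072526  0.01771996 -0.8410126 ]] [  93.95118336 -350.78635044 1488.87536558]
top 416.1722359838845 416.1722359838845 260.044933774508 191.549626361076 [[ 0.0280198  -0.99959231  0.00548709]
 [-0.99297758 -0.0284647  -0.11482716]
 [ 0.11493654 -0.00223113 -0.99337033]] [ -98.80035179  472.14868987 1346.01148497]
```

View pics/scene0.png

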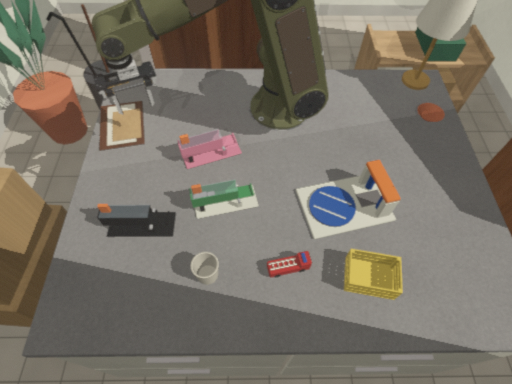

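View pics/top0.png

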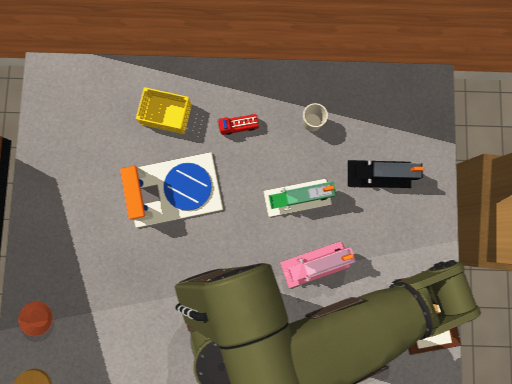

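```bash
cat > h.py <<'E'
import numpy as np,cv2
def ray(c,u,v,z):
    d=np.array([(u-c["cx"])/c["fx"],(v-c["cy"])/c["fy"],1.0])
    R=c["R"];C=-R.T@c["t"];w=R.T@d
    return C+w*(z-C[2])/w[2]
def proj(c,X):
    p=c["R"]@np.asarray(X,float)+c["t"]
    return c["fx"]*p[0]/p[2]+c["cx"],c["fy"]*p[1]/p[2]+c["cy"]
E
python3 - <<'E'
from h import *
t=dict(np.load("top0.npz"));s=dict(np.load("scene0.npz"))
for n,c,b in(("top",t,(225,145,345,225)),("toptt",t,(115,150,230,232)),("scene",s,(180,170,270,225)),("scenett",s,(290,155,400,240))):
    x0,y0,x1,y1=b
    im=cv2.resize(c["frame"][y0:y1,x0:x1,::-1],None,fx=6,fy=6,interpolation=cv2.INTER_CUBIC);cv2.imwrite(f"pics/crop_{n}.png",im)
# colour stats
for n,c,b in(("top",t,(255,170,345,225)),("scene",s,(180,175,270,220))):
    x0,y0,x1,y1=b
    hsv=cv2.cvtColor(c["frame"],cv2.COLOR_RGB2HSV)
    for nm,lo,hi in(("orange",(3,150,120),(17,255,255)),("green",(50,60,40),(85,255,255)),("bright green",(50,200,100),(85,255,255)),("white",(0,0,180),(180,50,255))):
        m=cv2.inRange(hsv,lo,hi);k=np.zeros_like(m);k[y0:y1,x0:x1]=m[y0:y1,x0:x1]
        p=np.argwhere(k)[:,::-1]
        if len(p)<5: print(n,nm,len(p));continue
        r=cv2.minAreaRect(p.astype(np.float32));print(n,nm,len(p),p.mean(0),r, cv2.boxPoints(r).round(1).tolist())
E
```

```text
top orange 46 [327.97826087 188.15217391] ((328.02703857421875, 188.1621551513672), (4.274373531341553, 10.52153491973877), 80.53767395019531) [[322.5, 186.89999389648438], [332.8999938964844, 185.1999969482422], [333.6000061035156, 189.39999389648438], [323.20001220703125, 191.10000610351562]]
top green 750 [296.116      196.13333333] ((302.05767822265625, 194.78848266601562), (15.689290046691895, 66.87560272216797), 78.69007110595703) [[267.70001220703125, 193.6999969482422], [333.29998779296875, 180.5], [336.3999938964844, 195.89999389648438], [270.79998779296875, 209.0]]
top bright green 0
top white 562 [292.07117438 193.91459075] ((297.5, 197.00001525878906), (26.475677490234375, 65.69890594482422), 78.69007110595703) [[262.70001220703125, 190.5], [327.1000061035156, 177.60000610351562], [332.29998779296875, 203.5], [267.8999938964844, 216.39999389648438]]
scene orange 47 [195.82978723 188.14893617] ((195.8845977783203, 188.42308044433594), (6.275716304779053, 7.452413558959961), 78.69007110595703) [[191.60000610351562, 186.10000610351562], [198.89999389648438, 184.60000610351562], [200.1999969482422, 190.8000030517578], [192.8000030517578, 192.1999969482422]]
scene green 592 [223.83108108 195.54898649] ((221.34945678710938, 194.19078063964844), (15.77580738067627, 62.6688232421875), 79.4608154296875) [[189.10000610351562, 192.1999969482422], [250.6999969482422, 180.6999969482422], [253.60000610351562, 196.1999969482422], [192.0, 207.6999969482422]]
scene bright green 0
scene white 567 [227.42151675 206.72486772] ((224.99501037597656, 199.87603759765625), (24.63767433166504, 61.79814147949219), 78.2317123413086) [[192.1999969482422, 194.10000610351562], [252.6999969482422, 181.5], [257.79998779296875, 205.60000610351562], [197.3000030517578, 218.1999969482422]]
```

View pics/crop_top.png

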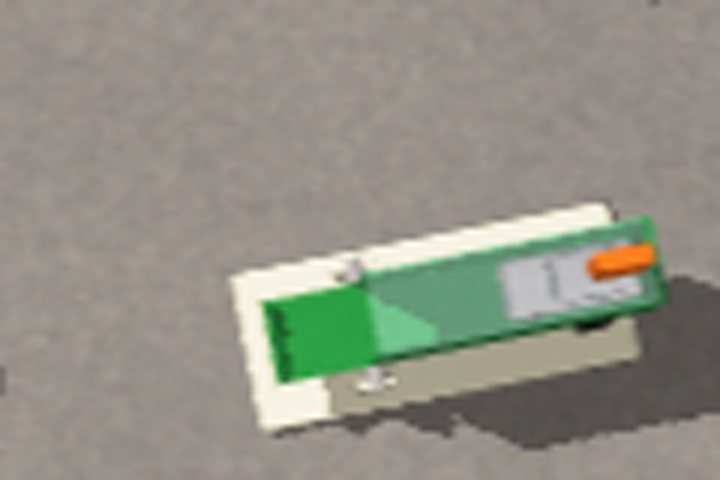

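View pics/crop_scene.png

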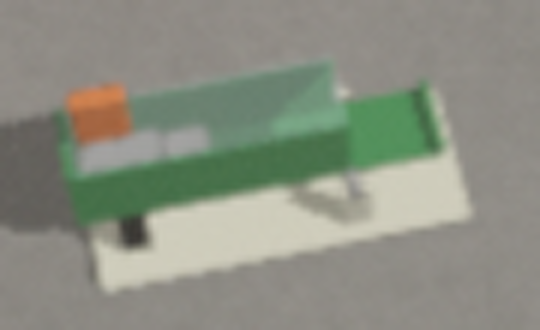

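View pics/crop_toptt.png

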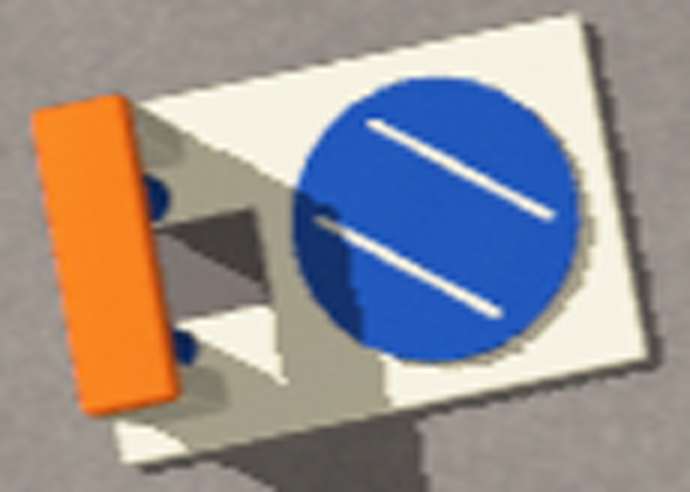

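Run:
```python
from h import *
np.set_printoptions(precision=1,suppress=True)
t=dict(np.load("top0.npz"));s=dict(np.load("scene0.npz"))
T=lambda x,y,z,o=(225,145):ray(t,(x+.5)/6-.5+o[0],(y+.5)/6-.5+o[1],z)
S=lambda x,y,z,o=(180,170):ray(s,(x+.5)/6-.5+o[0],(y+.5)/6-.5+o[1],z)
print("cams",-t["R"].T@t["t"],-s["R"].T@s["t"])
P={"tab T":ray(t,328,188.1,132),
"far top":T(650,217,94),"far bot":T(665,300,94),"roof front top":T(362,274,94),"roof front bot":T(378,362,94),
"lip top":T(264,300,53),"lip bot":T(281,383,53)}
for k,v in P.items():print(k,v)
S_={"tabtopL":S(68,92,132),"tabtopR":S(126,85,132),"roof fr top":S(332,62,94),"roof fr bot":S(348,128,94),"lip top":S(428,83,53),"lip bot":S(442,151,53)}
for k,v in S_.items():print("S",k,v)
def yaw(a,b):return np.arctan2((b-a)[1],(b-a)[0])
print("yaw edges",yaw(P["far top"],P["roof front top"]),yaw(P["far bot"],P["roof front bot"]),yaw((P["far top"]+P["far bot"])/2,(P["lip top"]+P["lip bot"])/2))
b=[(232,277),(260,432),(640,357),(605,202)]
b=[T(x,y,6) for x,y in b]
print("base",b,yaw(b[3],b[0]),yaw(b[2],b[1]),np.mean(b,0))
# turntable
hsv=cv2.cvtColor(t["frame"],cv2.COLOR_RGB2HSV)
m=cv2.inRange(hsv,(100,150,60),(125,255,255));k=np.zeros_like(m);k[150:225,160:220]=m[150:225,160:220]
cs,_=cv2.findContours(k,0,cv2.CHAIN_APPROX_NONE);c=max(cs,key=cv2.contourArea)
e=cv2.fitEllipse(c);print("ellipse",e,ray(t,e[0][0],e[0][1],20))
o=(115,150)
L=[T(370,124,20,o),T(551,215,20,o),T(318,217,20,o),T(498,315,20,o)]
print("lines",L,yaw(L[0],L[1]),yaw(L[2],L[3]),np.mean(L,0))
hs=cv2.cvtColor(s["frame"],cv2.COLOR_RGB2HSV)
m=cv2.inRange(hs,(100,150,60),(125,255,255));k=np.zeros_like(m);k[175:230,300:357]=m[175:230,300:357]
cs,_=cv2.findContours(k,0,cv2.CHAIN_APPROX_NONE);c=max(cs,key=cv2.contourArea)
e=cv2.fitEllipse(c);print("ellipse S",e,ray(s,e[0][0],e[0][1],20))
```

```text
cams [ 316.9  -82.3 1391.8] [1099.  -121.4 1061.2]
tab T [ 479.2 -292.2  132. ]
far top [ 507.9 -313.9   94. ]
far bot [ 464.3 -322.1   94. ]
roof front top [ 473.4 -163.2   94. ]
roof front bot [ 427.4 -172.5   94. ]
lip top [ 462.7 -113.2   53. ]
lip bot [ 418.1 -123.5   53. ]
S tabtopL [ 480.8 -310.3  132. ]
S tabtopR [ 476.4 -280.2  132. ]
S roof fr top [ 436.  -174.2   94. ]
S roof fr bot [ 479.4 -164.6   94. ]
S lip top [ 422.7 -121.1   53. ]
S lip bot [ 468.7 -113.4   53. ]
yaw edges 1.7958476509088133 1.812201740821441 1.7956309406529165
base [array([480.2, -96.1,   6. ]), array([ 394.1, -114. ,    6. ]), array([ 441.9, -324.6,    6. ]), array([ 528.6, -304.2,    6. ])] 1.7991499075253958 1.7938154554771497 [ 461.2 -209.7    6. ]
ellipse ((187.14149475097656, 186.13192749023438), (45.87563705444336, 46.64560317993164), 49.23027038574219) [486.8 157.1  20. ]
lines [array([539.1, 195.9,  20. ]), array([491. ,  93.2,  20. ]), array([486.2, 222. ,  20. ]), array([434.7, 120. ,  20. ])] -2.0086845464932255 -2.0389253368457245 [487.7 157.8  20. ]
ellipse S ((332.593017578125, 205.37098693847656), (30.277605056762695, 39.995689392089844), 126.75082397460938) [492.  158.4  20. ]
```

View pics/crop_scenett.png

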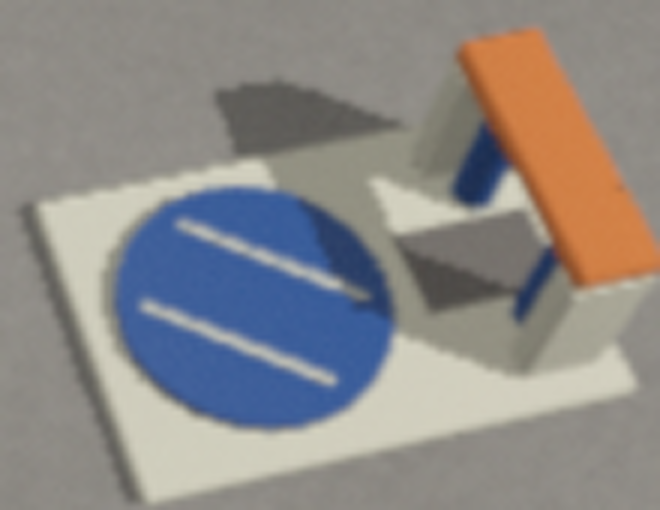

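```bash
cat > d.py <<'E'
import sys,numpy as np
from cell import monitor
# usage: d.py X Y Z YAW -> tool-frame row values
from scipy.spatial.transform import Rotation as Ro
s=monitor.read_state();X=np.array([float(a) for a in sys.argv[1:4]]);yaw=float(sys.argv[4])
R=Ro.from_euler("xyz",s["eef_rot"]).as_matrix()
d=R.T@(X-s["eef_pos"])/200
cy=np.arctan2(R[1,0],R[0,0]);dy=(yaw-cy+np.pi)%(2*np.pi)-np.pi
print("clock",s["clock"],"pos",s["eef_pos"].round(1),"yaw",round(cy,4),"F",s["wrist_force"].round(2),"gap",round(s["finger_gap"],1),"q6",s["joints"][5].round(2))
print("tx %.3f ty %.3f tz %.3f turn %.3f"%(*d,-dy/np.pi))
E
python3 - <<'E'
from h import *
s=dict(np.load("scene0.npz"))
S=lambda x,y,z,o=(290,155):ray(s,(x+.5)/6-.5+o[0],(y+.5)/6-.5+o[1],z)
L=[S(178,222,20),S(368,298,20),S(143,304,20),S(335,381,20)]
print(np.round(L,1),np.mean(L,0))
for a,b in((0,1),(2,3)):
    d=L[a]-L[b];print(np.arctan2(d[1],d[0]))
E
python3 d.py 482 -296 160 -1.345
```

```text
[[435.8 118.6  20. ]
 [487.8 222.2  20. ]
 [491.2  92.6  20. ]
 [541.4 195.3  20. ]] [489.05997922 157.16995472  20.        ]
-2.036040920709083
-2.0259012437221156
clock 0.1 pos [ 218.  -504.7  204.9] yaw -2.7338 F [-0.31  0.8  -0.19] gap 93.9 q6 -0.07
tx -1.625 ty 0.225 tz -0.434 turn -0.442
```

```bash
python3 -m creep '[{"tx":-1,"ty":0,"tz":-0.27,"turn":-0.442,"fingers":60},{"tx":-1,"ty":0,"tz":-0.27,"turn":-0.442,"fingers":60},{"tx":-1,"ty":0,"tz":-0.27,"turn":-0.442,"fingers":60},{"tx":-1,"ty":0,"tz":-0.27,"turn":-0.442,"fingers":60},{"tx":-1,"ty":0,"tz":-0.27,"turn":-0.442,"fingers":60},{"tx":-1,"ty":0,"tz":-0.27,"turn":-0.442,"fingers":60}]' 15; python3 d.py 482 -296 160 -1.345
```

```text
clock: 0.7
eef_pos: [381.5, -374.3, 204.7]
eef_rot: [-1.572, 0.001, -1.825]
wrist_force: [0.2, -0.7, -0.2]
finger_gap: 60.1
clock 0.7 pos [ 381.5 -374.3  204.7] yaw -1.8246 F [ 0.19 -0.67 -0.24] gap 60.1 q6 -0.59
tx -0.505 ty 0.224 tz 0.388 turn -0.153
```

```bash
python3 -m creep '[{"tx":-0.505,"ty":0.22,"tz":0.388,"turn":-0.153,"fingers":50},{"tx":-0.505,"ty":0.22,"tz":0.388,"turn":-0.153,"fingers":50},{"tx":-0.505,"ty":0.22,"tz":0.388,"turn":-0.153,"fingers":50},{"tx":-0.505,"ty":0.22,"tz":0.388,"turn":-0.153,"fingers":50},{"tx":-0.505,"ty":0.22,"tz":0.388,"turn":-0.153,"fingers":50},{"tx":-0.505,"ty":0.22,"tz":0.388,"turn":-0.153,"fingers":50}]'; python3 d.py 482 -296 100 -1.345
python3 - <<'E'
from cell import optics
from h import *
for n in("scene","top"):
    c=optics.camera(n)
    u,v=map(int,proj(c,(482,-296,130)));print(n,proj(c,(482,-296,132)),proj(c,(482,-296,160)))
    im=c["frame"][v-40:v+40,u-50:u+50,::-1]
    cv2.imwrite(f"pics/a_{n}.png",cv2.resize(im,None,fx=6,fy=6,interpolation=cv2.INTER_CUBIC))
E
```

```text
clock: 1.3
eef_pos: [481.8, -296.2, 160.8]
eef_rot: [-1.571, 0.001, -1.346]
wrist_force: [-0.4, -0.2, -0.5]
finger_gap: 50.1
clock 1.3 pos [ 481.8 -296.2  160.8] yaw -1.3459 F [-0.44 -0.21 -0.52] gap 50.1 q6 -0.84
tx -0.000 ty 0.304 tz 0.001 turn -0.000
scene (np.float64(195.43374162848255), np.float64(185.23020013133254)) (np.float64(194.21986067763905), np.float64(180.21215213845727))
top (np.float64(329.2381411457446), np.float64(187.22788685125718)) (np.float64(330.8377343022824), np.float64(186.0548280427812))
```

View pics/a_scene.png

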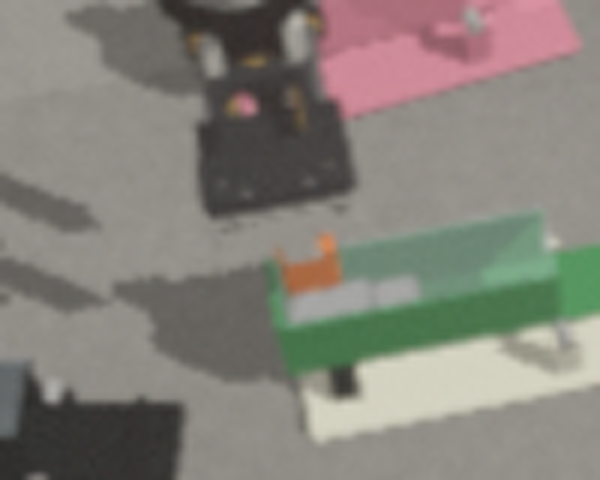

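View pics/a_top.png

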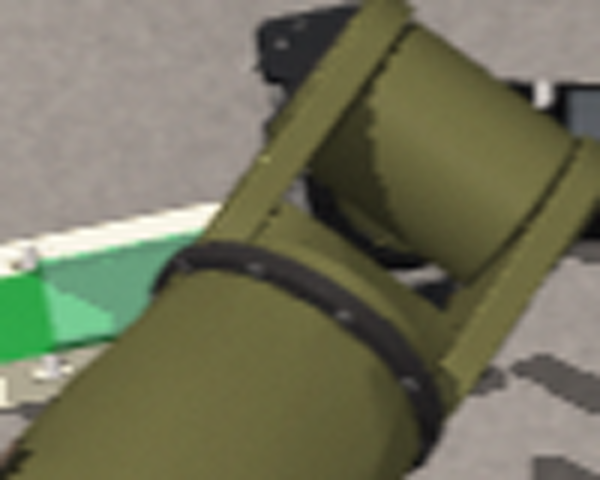

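The near finger hides the middle of the tab's top at about (305,250) in the scene crop, so it is centred along the fin. The top view is blocked by the arm. Next I lower and close.

```bash
python3 -m creep '[{"ty":0.1,"fingers":50},{"ty":0.2,"fingers":50},{"ty":0.3,"fingers":50},{"ty":0.3,"fingers":50},{"ty":0.3,"fingers":20},{"ty":0.3,"fingers":5},{"ty":0.3,"fingers":5},{"ty":0.3,"fingers":5},{"ty":0.3,"fingers":5}]' 12; python3 d.py 482 -296 100 -1.345
```

```text
clock 1.4 pos [ 481.6 -296.5  161. ] yaw -1.3462 F [-0.18  0.12 -0.34] gap 50.2 q6 -0.84
tx -0.002 ty 0.305 tz 0.002 turn -0.000$[0]: bad value
```

```bash
python3 -m creep '[{"tx":0,"ty":0.1,"tz":0,"turn":0,"fingers":50},{"tx":0,"ty":0.2,"tz":0,"turn":0,"fingers":50},{"tx":0,"ty":0.3,"tz":0,"turn":0,"fingers":50},{"tx":0,"ty":0.3,"tz":0,"turn":0,"fingers":50},{"tx":0,"ty":0.3,"tz":0,"turn":0,"fingers":20},{"tx":0,"ty":0.3,"tz":0,"turn":0,"fingers":5},{"tx":0,"ty":0.3,"tz":0,"turn":0,"fingers":5},{"tx":0,"ty":0.3,"tz":0,"turn":0,"fingers":5}]' 12; python3 d.py 482 -296 100 -1.345
```

```text
clock: 2.2
eef_pos: [481.8, -296.7, 101.8]
eef_rot: [-1.57, 0.0, -1.346]
wrist_force: [1.3, -0.2, 0.3]
finger_gap: 21.7
clock 2.2 pos [ 481.8 -296.7  101.8] yaw -1.3463 F [ 1.29 -0.25  0.25] gap 21.7 q6 -0.84
tx -0.003 ty 0.009 tz 0.002 turn -0.000
```

```bash
python3 -m creep '[{"tx":0,"ty":0.01,"tz":0,"turn":0,"fingers":5},{"tx":0,"ty":0.01,"tz":0,"turn":0,"fingers":5},{"tx":0,"ty":0.01,"tz":0,"turn":0,"fingers":5},{"tx":0,"ty":0.01,"tz":0,"turn":0,"fingers":5}]' 12; python3 d.py 482 -296 100 -1.345
python3 - <<'E'
import numpy as np
for th in (.05,.1,.15,.2,.25,.3,.35,.4,.45,.5):
    x=-130*np.cos(th)+76*np.sin(th); z=130*np.sin(th)+76*np.cos(th)
    # tool x is anti-parallel to tunnel x; tool y is down
    print(th,"tx %.3f ty %.3f"%(-(x+130)/200,-(z-76)/200))
E
```

```text
clock: 2.6
eef_pos: [483.1, -296.6, 100.4]
eef_rot: [-1.567, -0.001, -1.346]
wrist_force: [7.9, 1.9, 1.5]
finger_gap: 12.1
clock 2.6 pos [ 483.1 -296.6  100.4] yaw -1.346 F [7.85 1.9  1.5 ] gap 12.1 q6 -0.84
tx -0.004 ty 0.002 tz -0.005 turn -0.000
0.05 tx -0.020 ty -0.032
0.1 tx -0.041 ty -0.063
0.15 tx -0.064 ty -0.093
0.2 tx -0.088 ty -0.122
0.25 tx -0.114 ty -0.149
0.3 tx -0.141 ty -0.175
0.35 tx -0.170 ty -0.200
0.4 tx -0.199 ty -0.223
0.45 tx -0.230 ty -0.245
0.5 tx -0.262 ty -0.265
```

```bash
python3 -m creep '[{"tx":0,"ty":0,"tz":0.006,"turn":0,"fingers":5},{"tx":-0.01,"ty":-0.016,"tz":0.006,"turn":0,"fingers":5},{"tx":-0.02,"ty":-0.032,"tz":0.006,"turn":0,"fingers":5},{"tx":-0.031,"ty":-0.048,"tz":0.006,"turn":0,"fingers":5},{"tx":-0.041,"ty":-0.063,"tz":0.006,"turn":0,"fingers":5},{"tx":-0.052,"ty":-0.078,"tz":0.006,"turn":0,"fingers":5},{"tx":-0.064,"ty":-0.093,"tz":0.006,"turn":0,"fingers":5},{"tx":-0.076,"ty":-0.108,"tz":0.006,"turn":0,"fingers":5},{"tx":-0.088,"ty":-0.122,"tz":0.006,"turn":0,"fingers":5},{"tx":-0.088,"ty":-0.122,"tz":0.006,"turn":0,"fingers":5}]'; python3 d.py 482 -296 100 -1.345
cat > look.py <<'E'
import sys
from cell import optics
from h import *
tag,x,y,z=sys.argv[1],*map(float,sys.argv[2:5])
names=sys.argv[5:] or ["scene","top"]
ims=[]
for n in names:
    c=optics.camera(n);np.savez(f"{tag}_{n}.npz",**c)
    u,v=map(int,proj(c,(x,y,z)));print(n,"crop origin",u-32,v-40)
    ims.append(cv2.resize(c["frame"][v-40:v+40,u-32:u+32,::-1],None,fx=6,fy=6,interpolation=cv2.INTER_CUBIC))
cv2.imwrite(f"pics/{tag}.png",np.hstack(ims))
E
python3 look.py b 465 -220 80
```

```text
clock: 3.6
eef_pos: [479.2, -278.9, 124.3]
eef_rot: [-1.57, -0.0, -1.346]
wrist_force: [-5.4, -2.3, -1.9]
finger_gap: 12.2
clock 3.6 pos [ 479.2 -278.9  124.3] yaw -1.346 F [-5.44 -2.3  -1.94] gap 12.2 q6 -0.82
tx 0.086 ty 0.122 tz -0.005 turn -0.000
scene crop origin 189 149
top crop origin 270 153
```

View pics/b.png

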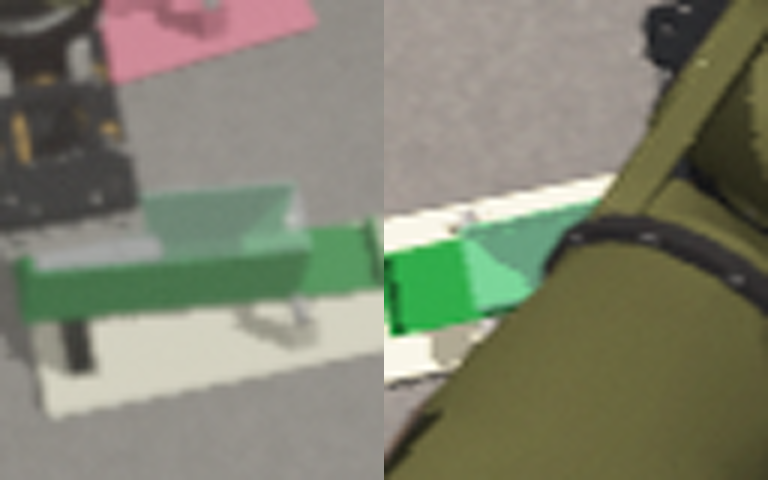

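The tunnel is tilting with the gripper (left view, green wall lifted off its black rest at (75,345)), and the car is still at the back. Continuing slowly to about 0.4 rad.

```bash
python3 -m creep '[{"tx":-0.013,"ty":-0.014,"tz":-0.003,"turn":0,"fingers":5},{"tx":-0.026,"ty":-0.027,"tz":-0.003,"turn":0,"fingers":5},{"tx":-0.04,"ty":-0.04,"tz":-0.003,"turn":0,"fingers":5},{"tx":-0.053,"ty":-0.053,"tz":-0.003,"turn":0,"fingers":5},{"tx":-0.06,"ty":-0.06,"tz":-0.003,"turn":0,"fingers":5},{"tx":-0.067,"ty":-0.066,"tz":-0.003,"turn":0,"fingers":5},{"tx":-0.075,"ty":-0.072,"tz":-0.003,"turn":0,"fingers":5},{"tx":-0.082,"ty":-0.078,"tz":-0.003,"turn":0,"fingers":5},{"tx":-0.09,"ty":-0.084,"tz":-0.003,"turn":0,"fingers":5},{"tx":-0.097,"ty":-0.09,"tz":-0.003,"turn":0,"fingers":5},{"tx":-0.104,"ty":-0.096,"tz":-0.003,"turn":0,"fingers":5},{"tx":-0.111,"ty":-0.101,"tz":-0.003,"turn":0,"fingers":5},{"tx":-0.111,"ty":-0.101,"tz":-0.003,"turn":0,"fingers":5},{"tx":-0.111,"ty":-0.101,"tz":-0.003,"turn":0,"fingers":5},{"tx":-0.111,"ty":-0.101,"tz":-0.003,"turn":0,"fingers":5},{"tx":-0.111,"ty":-0.101,"tz":-0.003,"turn":0,"fingers":5}]'; python3 d.py 482 -296 100 -1.345;python3 look.py c 460 -200 80
```

```text
clock: 5.3
eef_pos: [474.1, -257.4, 144.7]
eef_rot: [-1.569, -0.0, -1.346]
wrist_force: [5.5, 0.5, -1.1]
finger_gap: 11.5
clock 5.3 pos [ 474.1 -257.4  144.7] yaw -1.346 F [ 5.5   0.53 -1.08] gap 11.5 q6 -0.79
tx 0.197 ty 0.224 tz -0.005 turn -0.000
scene crop origin 195 148
top crop origin 264 155
```

View pics/c.png

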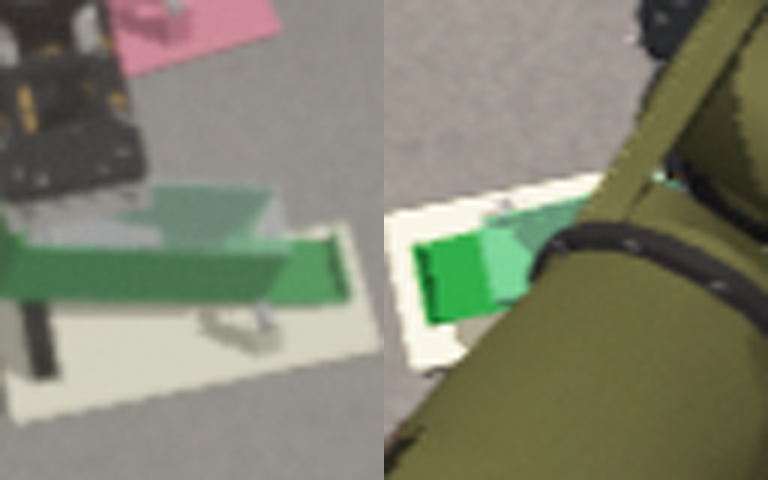

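The grey car patch at (25..160, 235) in the left crop is still at the closed end. I'll check the real tilt from the picture before going higher.

Run:
```python
from h import *
c=dict(np.load("c_scene.npz"))
h=np.array([455,-169.5,42]);ps=1.797
ex=np.array([np.cos(ps),np.sin(ps),0]);ey=np.array([-np.sin(ps),np.cos(ps),0])
def P(x,y,z,th):
    return h+ex*(x*np.cos(th)+z*np.sin(th))+ey*y+np.array([0,0,-x*np.sin(th)+z*np.cos(th)])
for th in(.2,.3,.4,.45):
    for nm,p in (("lip topfar/near",(54,23,11)),("lip",(54,-23,11)),("closed bottom -y",(-153,-23,0)),("rooffront -y",(0,-23,52))):
        u,v=proj(c,P(*p,th));print(th,nm,((u-195+.5)*6-.5).round(),((v-148+.5)*6-.5).round())
im=c["frame"][140:220,165:275,::-1];cv2.imwrite("pics/c2.png",cv2.resize(im,None,fx=7,fy=7,interpolation=cv2.INTER_CUBIC))
```

```text
0.2 lip topfar/near 338.0 222.0
0.2 lip 357.0 288.0
0.2 closed bottom -y -11.0 332.0
0.2 rooffront -y 277.0 254.0
0.3 lip topfar/near 338.0 227.0
0.3 lip 356.0 293.0
0.3 closed bottom -y -8.0 316.0
0.3 rooffront -y 286.0 254.0
0.4 lip topfar/near 337.0 233.0
0.4 lip 355.0 298.0
0.4 closed bottom -y -2.0 300.0
0.4 rooffront -y 295.0 254.0
0.45 lip topfar/near 336.0 236.0
0.45 lip 354.0 301.0
0.45 closed bottom -y 2.0 292.0
0.45 rooffront -y 299.0 254.0
```

View pics/c2.png

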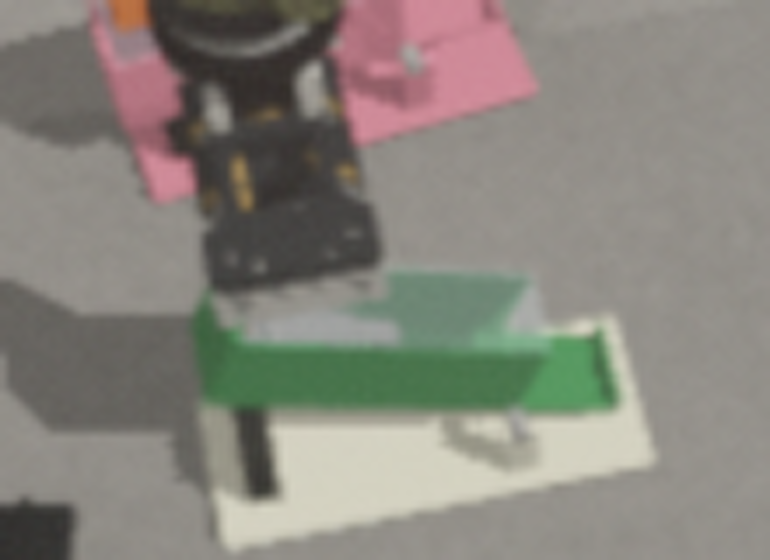

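```bash
python3 -m creep '[{"tx":-0.008,"ty":-0.006,"tz":0.002,"turn":0,"fingers":5},{"tx":-0.016,"ty":-0.012,"tz":0.002,"turn":0,"fingers":5},{"tx":-0.024,"ty":-0.018,"tz":0.002,"turn":0,"fingers":5},{"tx":-0.032,"ty":-0.022,"tz":0.002,"turn":0,"fingers":5},{"tx":-0.032,"ty":-0.022,"tz":0.002,"turn":0,"fingers":5},{"tx":-0.032,"ty":-0.022,"tz":0.002,"turn":0,"fingers":5},{"tx":-0.032,"ty":-0.022,"tz":0.002,"turn":0,"fingers":5},{"tx":-0.032,"ty":-0.022,"tz":0.002,"turn":0,"fingers":5},{"tx":-0.032,"ty":-0.022,"tz":0.002,"turn":0,"fingers":5}]'; python3 d.py 482 -296 100 -1.345;python3 look.py e 460 -200 80
```

```text
clock: 6.3
eef_pos: [472.8, -251.1, 149.1]
eef_rot: [-1.569, -0.0, -1.346]
wrist_force: [-5.4, -1.9, -0.0]
finger_gap: 12.0
clock 6.3 pos [ 472.8 -251.1  149.1] yaw -1.3461 F [-5.38 -1.86 -0.01] gap 12.0 q6 -0.78
tx 0.229 ty 0.245 tz -0.006 turn -0.000
scene crop origin 195 148
top crop origin 264 155
```

View pics/e.png

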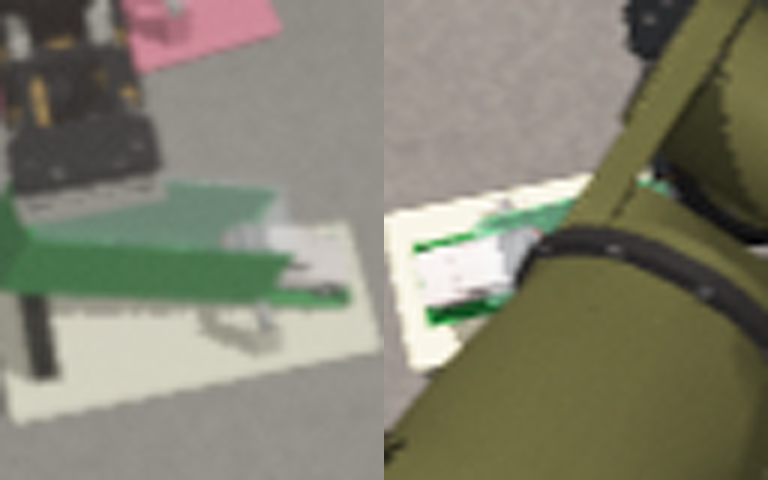

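The car's white/silver front now lies on the apron up to the lip (right crop, (420..540, 270)). I lower along the same arc.

```bash
python3 -m creep '[{"tx":0,"ty":0,"tz":-0.003,"turn":0,"fingers":5},{"tx":0,"ty":0,"tz":-0.003,"turn":0,"fingers":5},{"tx":0.015,"ty":0.011,"tz":-0.003,"turn":0,"fingers":5},{"tx":0.031,"ty":0.022,"tz":-0.003,"turn":0,"fingers":5},{"tx":0.045,"ty":0.034,"tz":-0.003,"turn":0,"fingers":5},{"tx":0.06,"ty":0.045,"tz":-0.003,"turn":0,"fingers":5},{"tx":0.075,"ty":0.058,"tz":-0.003,"turn":0,"fingers":5},{"tx":0.089,"ty":0.07,"tz":-0.003,"turn":0,"fingers":5},{"tx":0.102,"ty":0.083,"tz":-0.003,"turn":0,"fingers":5},{"tx":0.116,"ty":0.096,"tz":-0.003,"turn":0,"fingers":5},{"tx":0.129,"ty":0.11,"tz":-0.003,"turn":0,"fingers":5},{"tx":0.142,"ty":0.123,"tz":-0.003,"turn":0,"fingers":5},{"tx":0.154,"ty":0.137,"tz":-0.003,"turn":0,"fingers":5},{"tx":0.166,"ty":0.152,"tz":-0.003,"turn":0,"fingers":5},{"tx":0.178,"ty":0.167,"tz":-0.003,"turn":0,"fingers":5},{"tx":0.189,"ty":0.182,"tz":-0.003,"turn":0,"fingers":5},{"tx":0.199,"ty":0.197,"tz":-0.003,"turn":0,"fingers":5},{"tx":0.21,"ty":0.213,"tz":-0.003,"turn":0,"fingers":5},{"tx":0.22,"ty":0.229,"tz":-0.003,"turn":0,"fingers":5},{"tx":0.229,"ty":0.242,"tz":-0.003,"turn":0,"fingers":5}]'; python3 d.py 483 -296.6 100 -1.345;python3 look.py f 455 -180 80
```

```text
clock: 8.4
eef_pos: [483.0, -296.1, 101.1]
eef_rot: [-1.568, -0.0, -1.346]
wrist_force: [-1.9, 7.3, 17.0]
finger_gap: 11.6
clock 8.4 pos [ 483.  -296.1  101.1] yaw -1.3461 F [-1.87  7.26 17.04] gap 11.6 q6 -0.84
tx 0.003 ty 0.006 tz -0.001 turn -0.000
scene crop origin 201 147
top crop origin 257 156
```

View pics/f.png

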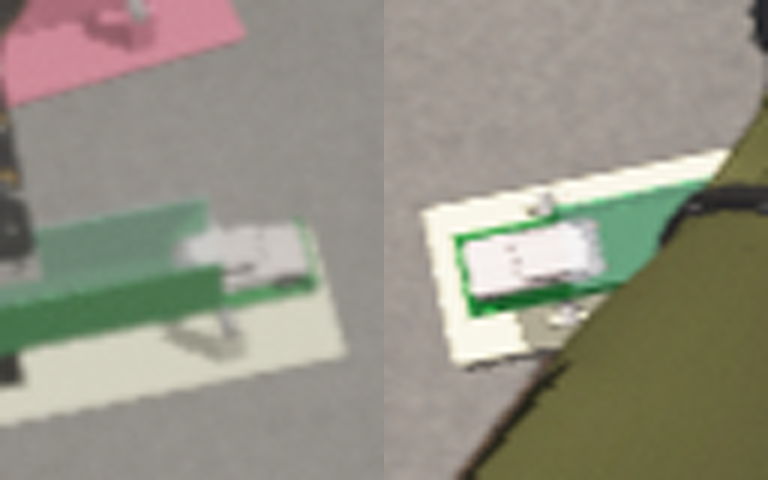

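Level (the stop pushes back with 17 N) with the car's nose at the lip, at (466,270) in the right crop. I release the tab and go up.

```bash
python3 -m creep '[{"tx":0,"ty":0,"tz":0,"turn":0,"fingers":30},{"tx":0,"ty":0,"tz":0,"turn":0,"fingers":40},{"tx":0,"ty":0,"tz":0,"turn":0,"fingers":45},{"tx":0,"ty":-0.1,"tz":0,"turn":0,"fingers":60},{"tx":0,"ty":-0.25,"tz":0,"turn":0,"fingers":60},{"tx":0,"ty":-0.4,"tz":0,"turn":0,"fingers":60},{"tx":-0.2,"ty":-0.5,"tz":0.0,"turn":0,"fingers":60},{"tx":-0.45,"ty":-0.5,"tz":0.3,"turn":0,"fingers":60},{"tx":-0.7,"ty":-0.5,"tz":0.6,"turn":0,"fingers":60},{"tx":-0.7,"ty":-0.5,"tz":0.8,"turn":0,"fingers":60},{"tx":-0.7,"ty":-0.5,"tz":0.8,"turn":0,"fingers":60}]'; python3 look.py g 455 -180 80;  python3 d.py 450 -150 100 -1.345
```

```text
clock: 9.6
eef_pos: [609.0, -122.0, 201.6]
eef_rot: [-1.568, -0.001, -1.345]
wrist_force: [0.6, -0.2, 0.6]
finger_gap: 60.2
scene crop origin 201 147
top crop origin 257 156
clock 9.7 pos [ 609.8 -120.9  200.4] yaw -1.3424 F [-1.   -0.97 -0.04] gap 60.1 q6 -0.48
tx -0.039 ty 0.500 tz -0.812 turn 0.001
```

View pics/g.png

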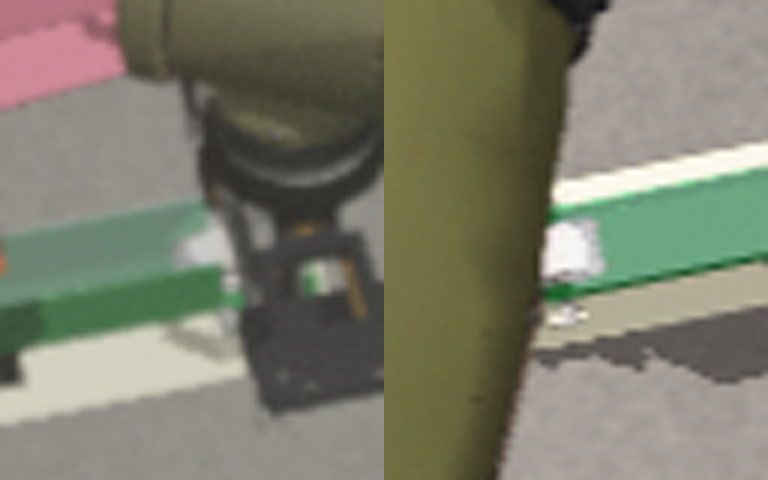

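Run:
```python
from h import *
np.set_printoptions(precision=1,suppress=True)
ps=1.797;ex=np.array([np.cos(ps),np.sin(ps)]);ey=np.array([-np.sin(ps),np.cos(ps)])
for n,o,b in(("top",(257,156),(455,235,610,305)),("scene",(201,147),(175,215,320,295))):
    c=dict(np.load(f"f_{n}.npz"))
    off=384 if n=="top" else 0
    x0,y0,x1,y1=b
    x0=(x0-off)//6+o[0];x1=(x1-off)//6+o[0];y0=y0//6+o[1];y1=y1//6+o[1]
    hsv=cv2.cvtColor(c["frame"],cv2.COLOR_RGB2HSV)
    m=cv2.inRange(hsv,(0,0,110),(180,45,255));k=np.zeros_like(m);k[y0:y1,x0:x1]=m[y0:y1,x0:x1]
    nn,l,st,ce=cv2.connectedComponentsWithStats(k);i=1+np.argmax(st[1:,4]);p=np.argwhere(l==i)[:,::-1]
    r=cv2.minAreaRect(p.astype(np.float32));print(n,st[i],r)
    for z in (60,75):
        w=ray(c,*r[0],z);q=[ray(c,*a,z)[:2] for a in cv2.boxPoints(r)]
        h=np.array([454.5,-169.5]);
        print(z,w,"hinge frame",(w[:2]-h)@ex,(w[:2]-h)@ey,"corners",[( ((a-h)@ex).round(1),((a-h)@ey).round(1)) for a in q])
```

```text
top [270 195  24  11 200] ((281.45947265625, 198.7567596435547), (9.535140991210938, 22.687061309814453), 80.53767395019531)
60 [ 449.6 -154.8   60. ] hinge frame 15.40888415979828 1.4361168344058948 corners [(np.float64(51.3), np.float64(-15.1)), (np.float64(-21.8), np.float64(-12.8)), (np.float64(-20.5), np.float64(18.0)), (np.float64(52.5), np.float64(15.6))]
75 [ 448.1 -154.    75. ] hinge frame 16.53981051807785 2.7100211150732822 corners [(np.float64(52.1), np.float64(-13.7)), (np.float64(-20.2), np.float64(-11.4)), (np.float64(-18.9), np.float64(19.1)), (np.float64(53.2), np.float64(16.7))]
scene [230 182  24  14 258] ((241.5, 188.5), (13.0, 23.0), 90.0)
60 [ 448. -153.   60.] hinge frame 17.51412699078393 2.670113790954215 corners [(np.float64(-15.1), np.float64(37.5)), (np.float64(61.5), np.float64(19.7)), (np.float64(49.4), np.float64(-31.4)), (np.float64(-25.4), np.float64(-13.9))]
75 [ 457.7 -152.6   75. ] hinge frame 15.78906834809525 -6.941549495035259 corners [(np.float64(-16.4), np.float64(27.4)), (np.float64(59.1), np.float64(9.8)), (np.float64(47.2), np.float64(-40.5)), (np.float64(-26.5), np.float64(-23.3))]
```

```bash
python3 -m creep '[{"tx":-0.039,"ty":0.1,"tz":-0.3,"turn":0.001,"fingers":60},{"tx":-0.039,"ty":0.2,"tz":-0.55,"turn":0.001,"fingers":60},{"tx":-0.039,"ty":0.4,"tz":-0.809,"turn":0.001,"fingers":60},{"tx":-0.039,"ty":0.45,"tz":-0.809,"turn":0.001,"fingers":60},{"tx":-0.039,"ty":0.45,"tz":-0.809,"turn":0.001,"fingers":60},{"tx":-0.039,"ty":0.45,"tz":-0.809,"turn":0.001,"fingers":60}]'; python3 look.py i 450 -150 80 scene;  python3 d.py 450.5 -150 48 -1.345
```

```text
clock: 10.3
eef_pos: [450.7, -150.5, 110.7]
eef_rot: [-1.568, -0.0, -1.347]
wrist_force: [0.9, 0.4, 0.8]
finger_gap: 59.9
scene crop origin 210 145
clock 10.35 pos [ 451.5 -150.4  111.2] yaw -1.346 F [ 0.4  -0.01 -0.5 ] gap 59.7 q6 -0.62
tx -0.004 ty 0.316 tz -0.006 turn -0.000
```

View pics/i.png

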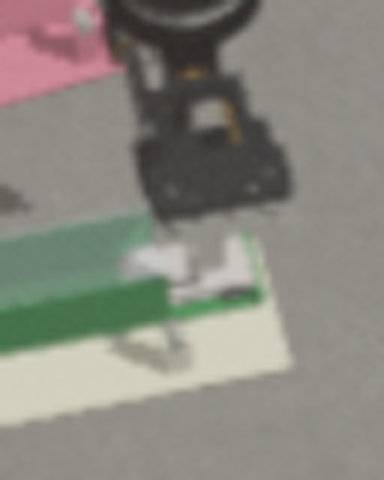

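The near finger sits over the car's bonnet at (205,245), just past the roof's edge at (165,280). Lowering and closing.

```bash
python3 -m creep '[{"tx":-0.004,"ty":0.1,"tz":-0.005,"turn":0,"fingers":60},{"tx":-0.004,"ty":0.2,"tz":-0.005,"turn":0,"fingers":60},{"tx":-0.004,"ty":0.27,"tz":-0.005,"turn":0,"fingers":60},{"tx":-0.004,"ty":0.315,"tz":-0.005,"turn":0,"fingers":60},{"tx":-0.004,"ty":0.315,"tz":-0.005,"turn":0,"fingers":60},{"tx":-0.004,"ty":0.315,"tz":-0.005,"turn":0,"fingers":40},{"tx":-0.004,"ty":0.315,"tz":-0.005,"turn":0,"fingers":36},{"tx":-0.004,"ty":0.315,"tz":-0.005,"turn":0,"fingers":32},{"tx":-0.004,"ty":0.315,"tz":-0.005,"turn":0,"fingers":28},{"tx":-0.004,"ty":0.315,"tz":-0.005,"turn":0,"fingers":24},{"tx":-0.004,"ty":0.315,"tz":-0.005,"turn":0,"fingers":20},{"tx":-0.004,"ty":0.315,"tz":-0.005,"turn":0,"fingers":20}]' 12; python3 look.py j 450 -150 80 ;  python3 d.py 450.5 -150 48 -1.345
```

```text
clock: 11.55
eef_pos: [450.8, -150.0, 48.6]
eef_rot: [-1.567, -0.001, -1.346]
wrist_force: [-0.9, 1.4, 6.0]
finger_gap: 32.0
scene crop origin 210 145
top crop origin 248 157
clock 11.65 pos [ 450.8 -150.    48.6] yaw -1.346 F [-0.77 -0.03  6.46] gap 32.1 q6 -0.62
tx -0.000 ty 0.003 tz -0.002 turn -0.000
```

View pics/j.png

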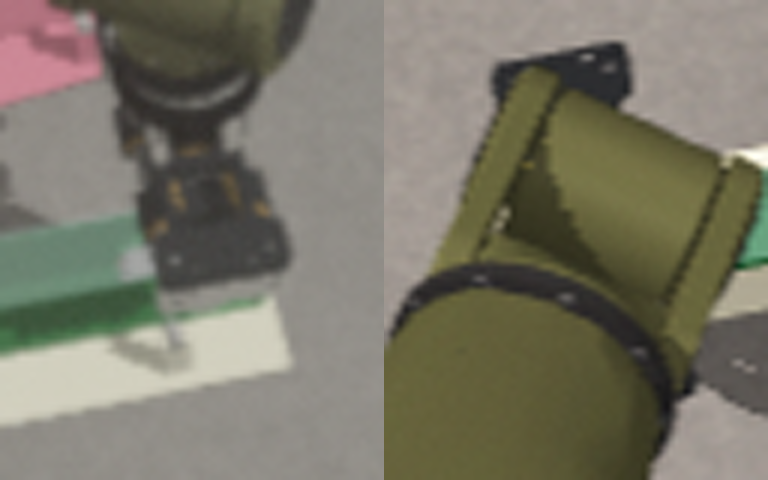

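The jaws stopped at 32 mm on the car's sides. I lift 11 mm to clear the lip under the roof, then pull out, then go up.

```bash
python3 -m creep '[{"tx":0,"ty":-0.018,"tz":0,"turn":0,"fingers":20},{"tx":0,"ty":-0.036,"tz":0,"turn":0,"fingers":20},{"tx":0,"ty":-0.058,"tz":0,"turn":0,"fingers":20},{"tx":0,"ty":-0.058,"tz":0,"turn":0,"fingers":20},{"tx":-0.05,"ty":-0.058,"tz":0,"turn":0,"fingers":20},{"tx":-0.12,"ty":-0.058,"tz":0,"turn":0,"fingers":20},{"tx":-0.2,"ty":-0.06,"tz":0,"turn":0,"fingers":20},{"tx":-0.3,"ty":-0.065,"tz":0,"turn":0,"fingers":20},{"tx":-0.4,"ty":-0.2,"tz":0,"turn":0,"fingers":20},{"tx":-0.5,"ty":-0.35,"tz":0,"turn":0,"fingers":20},{"tx":-0.6,"ty":-0.4,"tz":0,"turn":0,"fingers":20},{"tx":-0.65,"ty":-0.4,"tz":0,"turn":0,"fingers":20},{"tx":-0.65,"ty":-0.4,"tz":0,"turn":0,"fingers":20}]'; python3 look.py k 425 -35 120 ;  python3 d.py 488.5 157.5 110 -2.027
```

```text
clock: 12.95
eef_pos: [420.9, -21.9, 127.9]
eef_rot: [-1.567, -0.001, -1.344]
wrist_force: [0.5, 0.3, -0.4]
finger_gap: 31.9
scene crop origin 245 132
top crop origin 211 163
clock 13.05 pos [421.1 -23.2 127.5] yaw -1.3454 F [ 0.16  0.45 -0.66] gap 32.2 q6 -0.37
tx -0.805 ty 0.088 tz 0.530 turn 0.217
```

View pics/k.png

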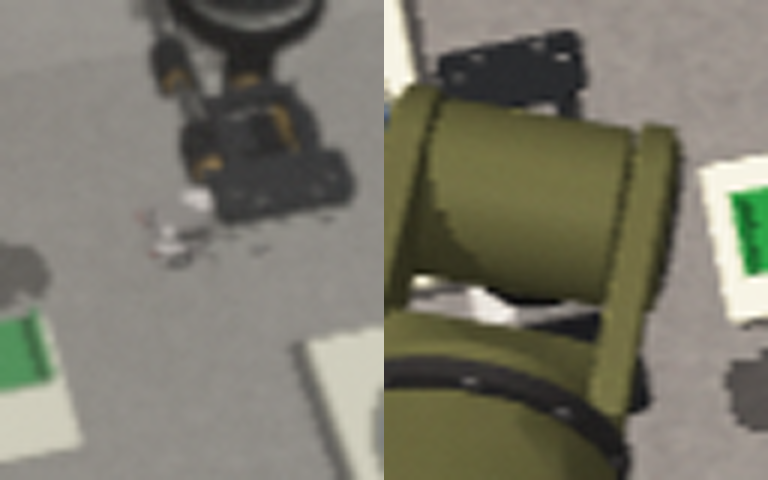

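Run:
```python
from h import *
c=dict(np.load("k_scene.npz"))
p=np.array([421,-22.5]);a=np.array([np.cos(-1.345),np.sin(-1.345)]);b=np.array([-a[1],a[0]])
for x in(0,20,42):
  for y in(-16,16):
    for z in(124,145):
        q=p+a*x+b*y;u,v=proj(c,(*q,z));print(x,y,z,((u-245+.5)*6).round(),((v-132+.5)*6).round())
im=c["frame"][145:190,250:315,::-1];cv2.imwrite("pics/k2.png",cv2.resize(im,None,fx=12,fy=12,interpolation=cv2.INTER_CUBIC))
```

```text
0 -16 124 211.0 213.0
0 -16 145 214.0 190.0
0 16 124 227.0 259.0
0 16 145 230.0 237.0
20 -16 124 176.0 220.0
20 -16 145 178.0 197.0
20 16 124 191.0 266.0
20 16 145 194.0 244.0
42 -16 124 137.0 227.0
42 -16 145 139.0 204.0
42 16 124 152.0 274.0
42 16 145 154.0 251.0
```

View pics/k2.png

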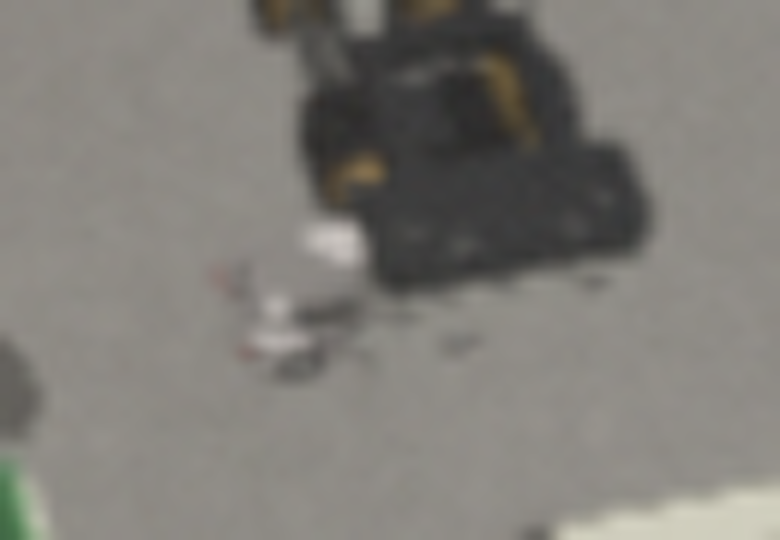

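The tail lights at (215,275) and (245,350) match a level car held where expected. Carrying it to above the turntable.

```bash
python3 d.py 491 163 110 -2.027; python3 -m creep '[{"tx":-0.08,"ty":0,"tz":0.05,"turn":0.03,"fingers":20},{"tx":-0.17,"ty":0,"tz":0.11,"turn":0.06,"fingers":20},{"tx":-0.27,"ty":0,"tz":0.17,"turn":0.09,"fingers":20},{"tx":-0.37,"ty":0,"tz":0.24,"turn":0.12,"fingers":20},{"tx":-0.47,"ty":0,"tz":0.31,"turn":0.15,"fingers":20},{"tx":-0.57,"ty":0,"tz":0.38,"turn":0.18,"fingers":20},{"tx":-0.67,"ty":0,"tz":0.44,"turn":0.2,"fingers":20},{"tx":-0.76,"ty":0,"tz":0.5,"turn":0.217,"fingers":20},{"tx":-0.81,"ty":0,"tz":0.53,"turn":0.217,"fingers":20},{"tx":-0.825,"ty":0,"tz":0.535,"turn":0.217,"fingers":20},{"tx":-0.828,"ty":0,"tz":0.548,"turn":0.217,"fingers":20},{"tx":-0.828,"ty":0,"tz":0.548,"turn":0.217,"fingers":20},{"tx":-0.828,"ty":0,"tz":0.548,"turn":0.217,"fingers":20}]';python3 d.py 491 163 25 -2.027;python3 look.py l 489 158 60
```

```text
clock 13.05 pos [421.1 -23.2 127.5] yaw -1.3454 F [ 0.16  0.45 -0.66] gap 32.2 q6 -0.37
tx -0.829 ty 0.088 tz 0.549 turn 0.217
clock: 14.35
eef_pos: [490.9, 162.1, 127.6]
eef_rot: [-1.568, 0.001, -2.027]
wrist_force: [0.3, 0.0, -0.9]
finger_gap: 32.2
clock 14.35 pos [490.9 162.1 127.6] yaw -2.0274 F [ 0.27  0.01 -0.87] gap 32.2 q6 0.71
tx -0.004 ty 0.513 tz -0.003 turn -0.000
scene crop origin 302 158
top crop origin 152 143
```

View pics/l.png

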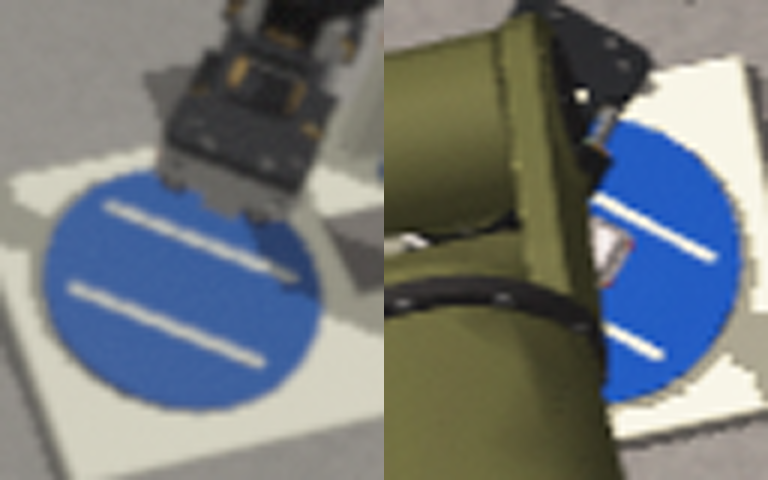

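The car's tail at (612,250) in the right crop lies between the white lines and in line with them. Lowering to just above contact.

```bash
python3 -m creep '[{"tx":-0.004,"ty":0.1,"tz":-0.003,"turn":0,"fingers":20},{"tx":-0.004,"ty":0.22,"tz":-0.003,"turn":0,"fingers":20},{"tx":-0.004,"ty":0.34,"tz":-0.003,"turn":0,"fingers":20},{"tx":-0.004,"ty":0.43,"tz":-0.003,"turn":0,"fingers":20},{"tx":-0.004,"ty":0.48,"tz":-0.003,"turn":0,"fingers":20},{"tx":-0.004,"ty":0.5,"tz":-0.003,"turn":0,"fingers":20},{"tx":-0.004,"ty":0.505,"tz":-0.003,"turn":0,"fingers":20},{"tx":-0.004,"ty":0.505,"tz":-0.003,"turn":0,"fingers":20}]';python3 d.py 491 163 23.5 -2.027;python3 look.py m 489 158 30
```

```text
clock: 15.25
eef_pos: [491.4, 163.3, 27.4]
eef_rot: [-1.567, 0.002, -2.027]
wrist_force: [0.5, 0.1, -0.3]
finger_gap: 31.7
clock 15.25 pos [491.4 163.3  27.4] yaw -2.0274 F [ 0.46  0.11 -0.28] gap 31.7 q6 0.71
tx 0.002 ty 0.020 tz -0.001 turn -0.000
scene crop origin 300 163
top crop origin 154 145
```

View pics/m.png

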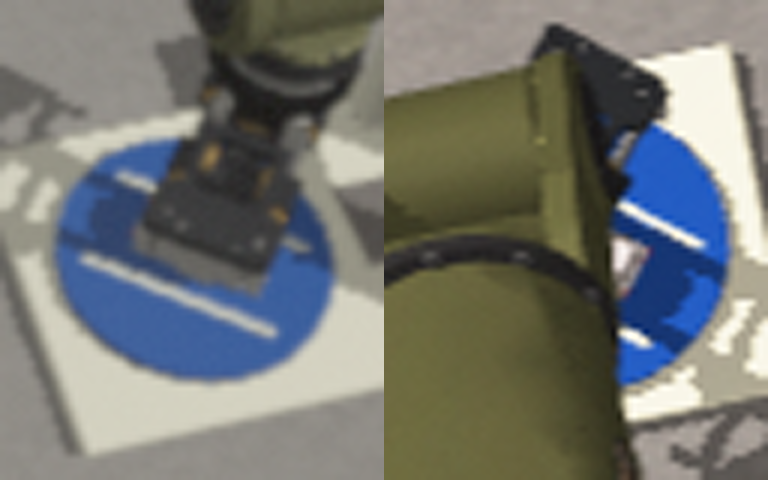

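```bash
python3 -m creep '[{"tx":0,"ty":0.005,"tz":0,"turn":0,"fingers":20},{"tx":0,"ty":0.01,"tz":0,"turn":0,"fingers":20},{"tx":0,"ty":0.015,"tz":0,"turn":0,"fingers":20},{"tx":0,"ty":0.018,"tz":0,"turn":0,"fingers":20},{"tx":0,"ty":0.018,"tz":0,"turn":0,"fingers":20}]'; python3 d.py 491 163 23.5 -2.027
```

```text
clock: 15.85
eef_pos: [491.5, 163.4, 24.1]
eef_rot: [-1.567, 0.002, -2.027]
wrist_force: [-1.8, 0.6, 3.3]
finger_gap: 31.7
clock 15.85 pos [491.5 163.4  24.1] yaw -2.0274 F [-1.79  0.63  3.32] gap 31.7 q6 0.71
tx 0.003 ty 0.003 tz -0.001 turn -0.000
```

Contact at 3.3 N, at the expected height. Opening gently, then going up.

```bash
python3 -m creep '[{"tx":0,"ty":0,"tz":0,"turn":0,"fingers":33},{"tx":0,"ty":0,"tz":0,"turn":0,"fingers":35},{"tx":0,"ty":0,"tz":0,"turn":0,"fingers":40},{"tx":0,"ty":0,"tz":0,"turn":0,"fingers":50},{"tx":0,"ty":0,"tz":0,"turn":0,"fingers":56},{"tx":0,"ty":-0.1,"tz":0,"turn":0,"fingers":56},{"tx":0,"ty":-0.25,"tz":0,"turn":0,"fingers":56},{"tx":0,"ty":-0.5,"tz":0,"turn":0,"fingers":56},{"tx":0,"ty":-0.75,"tz":0,"turn":0,"fingers":56},{"tx":0.3,"ty":-0.85,"tz":-0.1,"turn":0,"fingers":56},{"tx":0.6,"ty":-0.85,"tz":-0.3,"turn":0,"fingers":56},{"tx":0.9,"ty":-0.85,"tz":-0.4,"turn":0,"fingers":56},{"tx":1,"ty":-0.85,"tz":-0.5,"turn":0,"fingers":56},{"tx":1,"ty":-0.85,"tz":-0.5,"turn":0,"fingers":56},{"tx":1,"ty":-0.85,"tz":-0.5,"turn":0,"fingers":56}]';python3 look.py n 489 158 30
```

```text
clock: 17.35
eef_pos: [311.2, 26.9, 193.6]
eef_rot: [-1.565, 0.002, -2.029]
wrist_force: [1.0, -0.1, -0.2]
finger_gap: 56.3
scene crop origin 300 163
top crop origin 154 145
```

View pics/n.png

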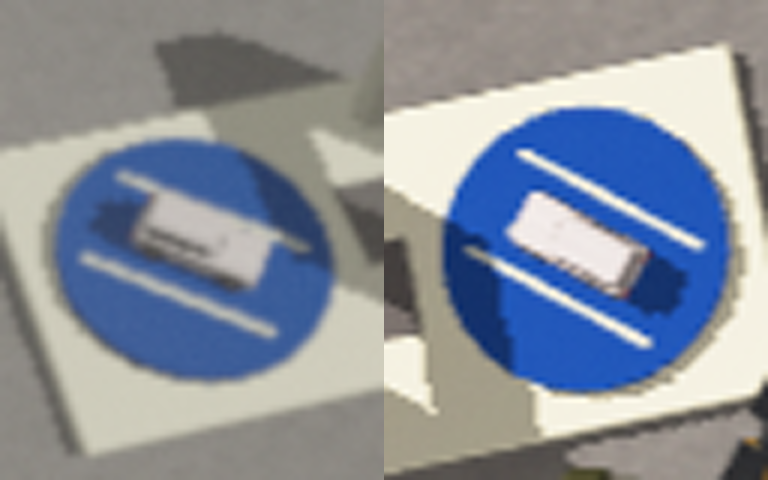

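The car stands wheels down between the lines and in line with them, but it looks closer to the line on the robot's side. I measure the offset across the lane.

Run:
```python
from h import *
np.set_printoptions(precision=1,suppress=True)
o={"top":(154,145),"scene":(300,163)}
L={"top":[((520-384,154),(700-384,246)),((468-384,248),(648-384,345))],"scene":[((120,177),(305,249)),((82,259),(274,334))]}
for n in o:
    c=dict(np.load(f"n_{n}.npz"));ox,oy=o[n]
    q=lambda p,z:ray(c,(p[0]+.5)/6-.5+ox,(p[1]+.5)/6-.5+oy,z)[:2]
    l=[[q(a,20),q(b,20)] for a,b in L[n]]
    mid=np.mean([*l[0],*l[1]],0);d=sum(a-b for a,b in l);d/=np.linalg.norm(d);nrm=np.array([-d[1],d[0]])
    hsv=cv2.cvtColor(c["frame"],cv2.COLOR_RGB2HSV)
    m=cv2.inRange(hsv,(0,0,120),(180,60,255));k=np.zeros_like(m);k[oy+25:oy+55,ox+12:ox+52]=m[oy+25:oy+55,ox+12:ox+52]
    nn,lab,st,ce=cv2.connectedComponentsWithStats(k);
    for i in range(1,nn):
        if st[i,4]<60: continue
        p=np.argwhere(lab==i)[:,::-1];r=cv2.minAreaRect(p.astype(np.float32))
        print(n,"comp",st[i],r)
        for z in(35,45):
            w=ray(c,*ce[i],z)[:2];w2=ray(c,*r[0],z)[:2]
            print(z,w,"mid",mid,"along",(w-mid)@d,"across",(w-mid)@nrm,"rect along",(w2-mid)@d,"across",(w2-mid)@nrm)
    print("lane",np.arctan2(d[1],d[0]))
    im=c["frame"][oy+15:oy+65,ox:ox+64,::-1];cv2.imwrite(f"pics/n_{n}.png",cv2.resize(im,None,fx=10,fy=10,interpolation=cv2.INTER_NEAREST))
```

```text
top comp [176 170  30  16  60] ((190.5968780517578, 177.31832885742188), (32.64706039428711, 1.7647056579589844), 28.072484970092773)
35 [514.3 144. ] mid [487.5 157.9] along -0.7005256809261334 across -30.185910780822784 rect along -0.19911280495377554 across -30.16713477936168
45 [512.8 142.4] mid [487.5 157.9] along -2.837846622463778 across -29.610629803998155 rect along -2.3401291773843074 across -29.591992182341652
top comp [175 177  23  17 206] ((185.73855590820312, 185.12843322753906), (21.87632179260254, 9.820639610290527), 28.300758361816406)
35 [488.2 159.7] mid [487.5 157.9] along 1.8805192088052727 across 0.13766248950083287 rect along 1.4567039864039393 across -0.02180185891587181
45 [486.9 157.9] mid [487.5 157.9] along -0.27582412620968966 across 0.48945764293608046 rect along -0.6965158152101657 across 0.33116855249077193
lane 1.1165875600221746
scene comp [320 192  29  19 231] ((332.5245666503906, 201.27049255371094), (30.083187103271484, 10.324647903442383), 21.370624542236328)
35 [484.8 160.8] mid [490.1 156.6] along -1.465414580348813 across -6.564949594443853 rect along 2.7381217569793503 across -4.761739860053574
45 [490.8 158.1] mid [490.1 156.6] along -1.5848765953043173 across 0.020658154463327257 rect along 2.577697154043914 across 1.806295984755773
scene comp [314 205  32  13  73] ((329.2586364746094, 211.60345458984375), (33.23946762084961, 2.0426485538482666), 21.801410675048828)
35 [523.9 138.8] mid [490.1 156.6] along 1.393567811619021 across 38.27300024360443 rect along -0.18241809719768937 across 38.39594367501726
45 [529.5 136.3] mid [490.1 156.6] along 1.2462456074403936 across 44.42167149007904 rect along -0.3143826462344608 across 44.54341686330427
lane -2.0195825864798307
```

View pics/n_top.png

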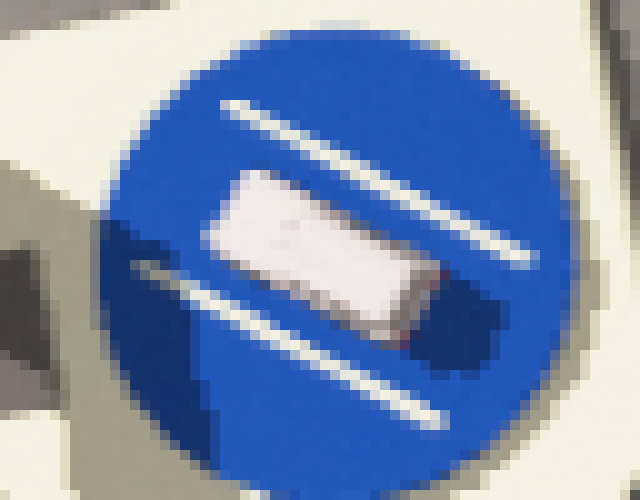

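View pics/n_scene.png

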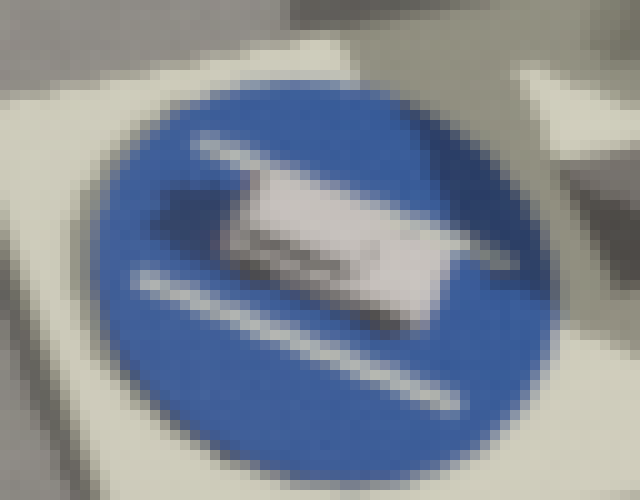

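The car is within about 3 mm along and 2 mm across. In the scene crop the car hides part of the far line because of its height. One last check of the tunnel and the bystanders before handing in.

Run:
```python
from cell import optics,monitor
from h import *
c=optics.camera("top");cv2.imwrite("pics/end.png",c["frame"][:,:,::-1])
c0=dict(np.load("top0.npz"))
for n,(x0,y0,x1,y1),lo,hi in(("fire",(212,110,265,140),(0,150,80),(10,255,255)),("crate",(130,85,195,137),(20,120,100),(35,255,255)),("cup",(300,100,332,134),(0,0,150),(180,60,255)),("tab",(315,178,345,198),(3,150,120),(17,255,255))):
    r=[]
    for f in(c0,c):
        m=cv2.inRange(cv2.cvtColor(f["frame"],cv2.COLOR_RGB2HSV),lo,hi)[y0:y1,x0:x1];p=np.argwhere(m)
        r.append((p.mean(0)[::-1].round(1),len(p)))
    print(n,r)
print(monitor.read_state()["qd"].round(3),monitor.read_state()["wrist_force"].round(2))
```

```text
fire [(array([25.9, 14.3]), 408), (array([25.8, 14.4]), 410)]
crate [(array([33.7, 25.3]), 1890), (array([33.7, 25.3]), 1890)]
cup [(array([13.8, 16.8]), 375), (array([14. , 16.8]), 347)]
tab [(array([13. , 10.2]), 46), (array([12.9, 10.2]), 47)]
[ 0.012  0.022 -0.007  0.     0.002 -0.   ] [-0.45 -0.16  0.39]
```

View pics/end.png

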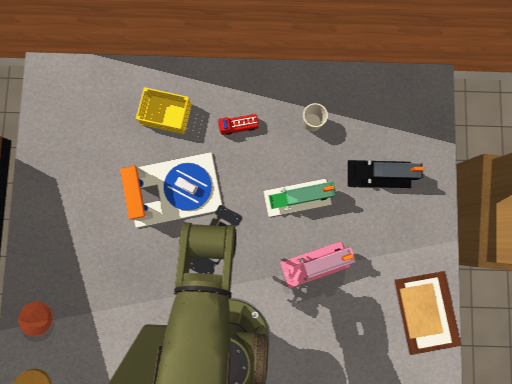

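The picture shows the car on the turntable at (187,185) and the tunnel level and empty, its tab at (328,188) as at the start. The fire engine, cup and crate have not moved, and the gripper is clear of everything.

```bash
python3 -c "
from cell import manip
print(manip.sign_off())"
```

```text
the job is handed in; nothing more can be done
None
```

The job is done and handed in at about 17.5 s of the 51 s allowed. `sign_off` gives no verdict, so what follows is my own reading of the pictures and force sensor.

I gripped the orange tab and tilted the tunnel along its arc. At about 0.39 rad the car had not yet slid. By about 0.45 rad it had slid to the lip. I lowered the tunnel to level, gripped the car by its front across the sides (jaws stopped at 32 mm), lifted it 11 mm over the lip and pulled it out. I then set it on the turntable until I felt a 3.3 N contact, opened the gripper and moved clear.

**Last checks:**
- **Car position:** within about 3 mm of the middle along the lane and about 2 mm across. It stands wheels down and in line with the lane to within a few hundredths of a radian.
- **Tunnel:** the tab is back at its starting pixel position, so it lies level. It pushed back with 17 N when I pressed it onto its rest.
- **Other objects:** the fire engine, cup and crate show no pixel shift beyond 0.2 px.
- **Robot:** the gripper is clear of everything and the wrist force is near zero.

**Disagreement:** the two cameras differed by 3 to 5 mm in x, so I used their average throughout. In the scene view the car's offset across the lane depends on the height assumed for it: near 0 to 2 mm at roof height, and about 5 to 6.5 mm at mid-height. Both are inside the 14 mm limit.

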